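# Feed one pen blank from the magazine and slide it to the stop

### The job

Press the plunger of the pen-blank dispenser fully down once and let it come right back up, so that just the bottom blank is ejected onto the outfeed deck. Then, with the fingertips, push that blank lengthwise along the deck until its end is up against the end stop. Only press and push: do not pick up or pinch the blank, leave the other blanks in the magazine, and leave the things around the dispenser where they are.

Things in the scene. Friction and masses are not known exactly. Their poses are not given: they have to be found in the camera images.
- dispenser: Blank dispenser of grey sheet metal and aluminium, fixed to the bench, yaw up to 20 deg. Origin: on the bench under the middle of the stacked blanks; -x = eject direction (towards the robot), y along the blanks, z up. Magazine: floor 6 mm up, walls to 58 mm, outside x and y +-17.5 and +-77 mm, exit slot at the foot of its front. Behind it the 84 mm high press tower (x 28 to 74, y +-33 mm) with the plunger at x = 51 mm
- outfeed (a point): point on the outfeed deck where the blank comes out, 6 mm above the bench, at x = -35, y = 0 mm of the dispenser and with its axes. The deck is a straight trough along y from -90 (open end) to +210 mm, between the magazine's front (17.5 mm behind this point) and a lip 17 mm in front of it, 6 mm thick, its top 12 mm above the bench. The ejected blank lies along y, centre up to 6 mm off this point in x
- plunger (a joint): how far the plunger is pressed, m: 0 = up (it springs back by itself), 0.025 = fully down. It moves straight down, against about 5 N at the top and 9 N fully down. It drives a shuttle that pushes the bottom blank out; the blank is out only near full stroke, and the next one drops when the plunger is back up. A second press would eject the next blank
- plunger_top (a point): middle of the flat top of the plunger's black mushroom knob (40 mm across, flat top 32 mm), 120 mm above the bench when up, 95 mm when fully down
- blank_1: the bottom blank of the stack, the one to be ejected: square hardwood bar 19 x 136 x 19 mm, about 40 g. Origin: centre of its underside; y along its length (its ends at y = -68 and +68 mm), z up
- blank_2: the second blank, on top of the bottom one; same size and frame. To stay in the magazine
- blank_3: the third, top blank; same size and frame. To stay in the magazine
- stop: dark steel end stop, fixed across the outfeed deck towards its +y end (left as the robot sees it), 24 mm high; its place along the deck varies. Origin: foot of its flat contact face, on the deck, mid-trough; the face looks to -y, towards the blank; axes parallel to the dispenser's. A blank that touches it has its origin at y = -68 mm in this frame
- wax_tin: round tin, 78 mm across, 31 mm high; bystander behind the outfeed. Origin: centre of its underside
- ca_glue: small bottle, 32 mm across, 91 mm high; bystander behind the dispenser, to its right. Origin: centre of its underside
- carpenter_pencil: flat pencil, 152 mm long, 7 mm high; bystander in front of the lip. Origin: centre of its underside
- chuck_key: T-handled chuck key, 70 x 82 x 21 mm; bystander in front of the deck's open end. Origin: centre of its underside
- tape_measure: tape measure, 32 x 69 x 64 mm; bystander behind the far end of the deck. Origin: centre of its underside
- masking_tape: roll of tape, 102 mm across, 25 mm high; bystander, off to the right. Origin: centre of its underside
- sanding_block: sanding block, 62 x 100 x 28 mm; bystander, front left. Origin: centre of its underside
Not all that is in view belongs to the job. What is shaped like the blank_1 but purple is not meant.

How it is judged:
By the outcome, as a careful person would: the job done as asked, in the order asked, and still so for the second after the job is handed in, with the robot touching nothing.
It also fails if it takes over 45 s, if anything falls off the work surface, if the arm or the gripper's body presses on something with over 40 N, if the wrist force passes 120 N, or if a joint passes its speed limit or range.

### The arm

A 7-joint arm with a two-finger parallel gripper is mounted at the origin on a cart in front of the work surface, level with it; the furniture and walls round the work are solid. World frame = base frame: x ahead of the robot, y to its left, z up, the work surface at z = 0. Lengths are in m, angles in rad, forces in N, time in s.
With the tool pointing down it reaches from about 0.4 to 0.875 m from the base axis. Payload 6.5 kg.
Tool frame: the origin (TCP) lies midway between the tips of the shut fingers; the grasp point (between the pads) lies 19 mm behind it; z points along the fingers, y is the line along which they close (so a half turn about z gives the same grasp; the last joint's range is limited). The gripper opens to 88 mm and grips with 3 to 60 N. Pads are 18 mm wide; open, the fingers measure 123 mm over their backs; the gripper's body (75 mm by 187 mm) begins 45 mm behind the grasp point.
Start: joints at [1.204, 0.536, -0.004, 1.538, 0.003, 1.067, -0.071], TCP at [0.193, -0.621, 0.239] pointing down, gripper open.
Joint ranges: [-2.7, 2.7], [-0.37, 2.16], [-1.27, 1.26], [0.24, 2.4], [-1.31, 4.45], [0.19, 1.91], [-2.76, 2.76]. Speed limits (rad/s): [2.39, 2.39, 3.14, 3.14, 3.14, 3.14, 3.14].

### API

Orientations are given as a rotation vector (axis times angle).
In Python, from station import * gives the robot as it stands. The module is installed in compiled form; this text tells all that it offers. Calls block until the motion is done:
- move_ptp(position, orientation): joint-space move of the TCP to a pose.
- move_straight(position, orientation=None, speed=0.15, f_stop=None): straight line of the TCP; orientation=None keeps the orientation; speed is the mean speed in m/s. With f_stop (N) it stops when the force on the tool has changed by that much, and returns True; else False.
- goto_joints(angles): joint-space move.
- ungrasp() and grasp(): open the fingers fully, or close them until they stop; the grip force is fixed at half the most.
- wait(seconds).
- inverse_kinematics(position, orientation): joint angles nearest the present ones, or None.
- read_state(): the state.
- read_camera(name): name is "scene" or "top" or "wrist"; returns a dict with "frame" (420x560x3 uint8, red, green, blue), "fx", "fy", "cx", "cy" (pixels), "k1" (the pictures are not rectified: a ray, as slopes to the right and down, at radius r is drawn at 1 + k1 r^2 times it, then the intrinsics apply), "eye" and "rotation" of the camera in the world. Camera axes: x right, y down, z forward; pixel columns grow to the right and rows downward; lengths in m; the calibration is good to about 2 mm. A picture is of the moment at which its call begins. There is no depth.
A pose or a line that the arm cannot do raises IKError and nothing moves.
- finish_job(): hands the job in; it is judged then, once.
The state is a dict: "time_s": time; "joint_positions": joint angles; "joint_velocities": joint speeds; "joint_efforts": joint torques, N m; "tool_pos": TCP position; "tool_rot": TCP orientation; "force": force on the tool from outside, world axes, zero at the start; "ft_torque": the same for the moment, N m; "grip_width": finger opening in m; "grip_force": force on a finger pad.
Only numpy, scipy, OpenCV 4.12 (cv2) and the standard library are available. Lean on these libraries where they do the work, as an engineer would, in place of code of your own. Each camera call takes 0.05 s, during which the arm holds its last target. There are 200 camera calls.

## Working session

There is one attempt and no reset: what is moved stays moved. The work goes in short steps, each a Python script; the robot and the scene stay as the last script left them, time stands still between calls to the robot, and variables do not carry over. Pictures are saved under pics/ and viewed, at most 10 in all, crops included, and the job is handed in when it is done.

```bash
mkdir -p pics; cat > h.py <<'E'
from station import *
import numpy as np, cv2, json, pickle
def snap(n,f):
    c=read_camera(n); pickle.dump(c,open(f'pics/{f}.pkl','wb')); cv2.imwrite(f'pics/{f}.png',c['frame'][:,:,::-1]); return c
def load(f): return pickle.load(open(f'pics/{f}.pkl','rb'))
def K(c): return np.array([[c['fx'],0,c['cx']],[0,c['fy'],c['cy']],[0,0,1.]]),np.array([c['k1'],0,0,0.])
def ray(c,px):
    # undo radial distortion iteratively
    k,d=K(c); p=cv2.undistortPointsIter(np.array(px,float).reshape(-1,1,2),k,d,None,None,(3,50,1e-10)).reshape(-1,2)
    return np.c_[p,np.ones(len(p))]@np.array(c['rotation']).T
def at(c,px,z):
    r=ray(c,px); e=np.array(c['eye']); return e+r*((z-e[2])/r[:,2])[:,None]
def proj(c,P):
    k,d=K(c); R=np.array(c['rotation']).T; P=np.atleast_2d(P).astype(float)
    return cv2.projectPoints(P,cv2.Rodrigues(R)[0],-R@np.array(c['eye']),k,d)[0].reshape(-1,2)
E
python3 - <<'E'
from h import *
for n in ('top','scene'):
    c=snap(n,n+'0'); print(n,c['fx'],c['cx'],c['cy'],c['k1'],c['eye'],np.round(c['rotation'],3).tolist())
s=read_state(); print(s['tool_pos'],s['tool_rot'],s['time_s'],s['grip_width'])
E
```

```text
top 432.82162946814316 283.0012487680174 202.72486244449976 -0.09139328524088457 [ 0.34411529 -0.03941965  1.27188069] [-2.109, 2.148, -0.145]
scene 384.1871080494895 284.6139282189716 203.71780504346816 0.026159810720273177 [-0.05706229  0.48591052  0.62483689] [-0.997, 2.268, -1.214]
[ 0.19241976 -0.62029381  0.23792992] [-3.10460799e+00 -4.70585850e-01  5.15366232e-04] 0.1 0.08803693029300615
```

View pics/top0.png

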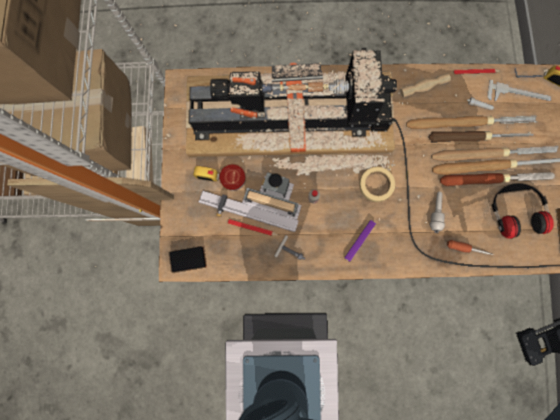

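View pics/scene0.png

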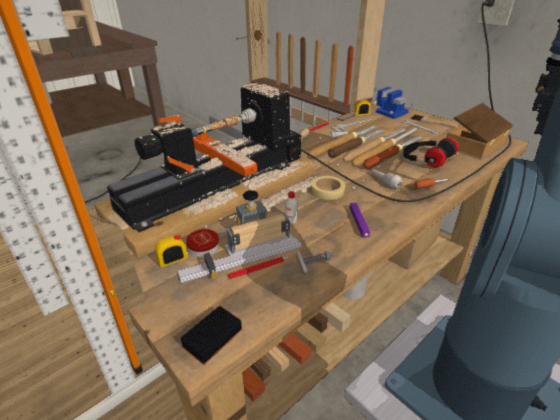

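Candidates for the blank: the light wooden bar in the magazine at top (271,200) / scene (240,235), and the purple bar at top (360,240), which is the decoy. I choose the magazine stack. The plunger knob is the black disc at top (274,180), and the stop is the dark bar near top (222,207). I'll check this in a close crop.

```bash
sed -i "s/    c=read_camera(n);/    c=read_camera(n); c['rotation']=cv2.Rodrigues(np.array(c['rotation'],float))[0] if np.size(c['rotation'])==3 else c['rotation'];/" h.py
python3 - <<'E'
from h import *
for n in ('top','scene'):
    c=load(n+'0'); c['rotation']=cv2.Rodrigues(np.array(c['rotation']))[0]; pickle.dump(c,open(f'pics/{n}0.pkl','wb'))
    print(c['rotation'].round(3))
a=cv2.imread('pics/top0.png')[155:265,185:325]; a=cv2.resize(a,None,fx=5.5,fy=5.4,interpolation=cv2.INTER_CUBIC); cv2.imwrite('pics/cropA.png',a)
a=cv2.imread('pics/scene0.png')[180:300,170:330]; a=cv2.resize(a,None,fx=5,fy=5,interpolation=cv2.INTER_CUBIC); cv2.imwrite('pics/cropB.png',a)
E
```

```text
[[-0.016 -0.987  0.158]
 [-1.     0.02   0.021]
 [-0.024 -0.158 -0.987]]
[[-0.676 -0.408  0.614]
 [-0.737  0.375 -0.562]
 [-0.001 -0.832 -0.554]]
```

View pics/cropA.png

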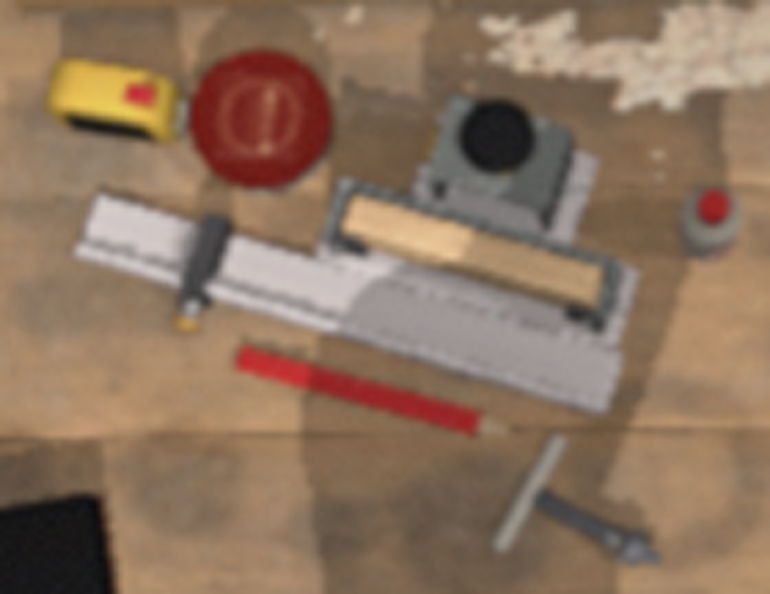

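View pics/cropB.png

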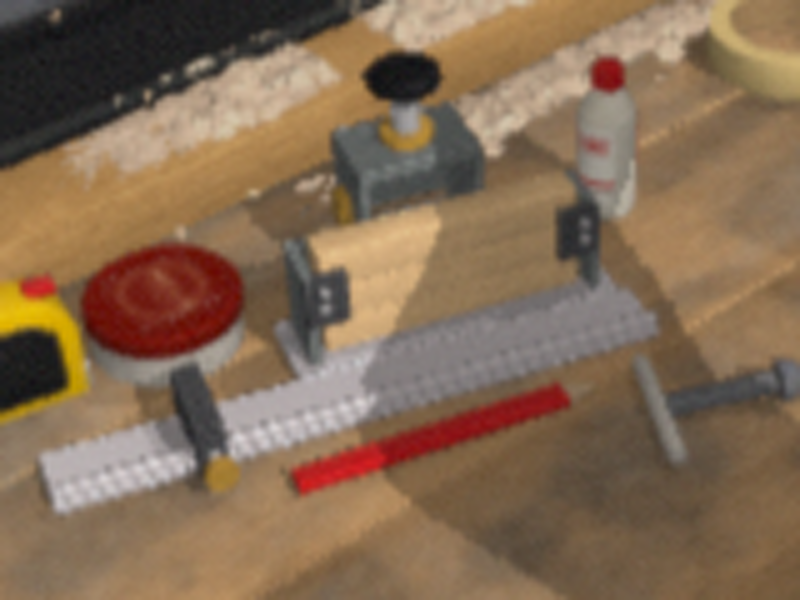

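The crops confirm the choice: three light wooden blanks stand in the magazine (crop A 475,245), the black knob is at crop A (497,135), and the stop is at crop A (205,260). Next I fit the dispenser pose to both views.

```bash
python3 - <<'E'
from h import *
from scipy.optimize import least_squares
T,S=load('top0'),load('scene0')
A=lambda u,v:((u+.5)/5.5-.5+185,(v+.5)/5.4-.5+155)
B=lambda u,v:((u+.5)/5-.5+170,(v+.5)/5-.5+180)
obs=[(T,A(497,135),(.051,0,.116)),(S,B(402,75),(.051,0,.116)),
(T,A(605,410),(-.058,-.09,.012)),(T,A(78,252),(-.058,.21,.010)),(T,A(100,190),(-.0175,.21,.006)),
(T,A(347,193),(.0095,.068,.063)),(T,A(340,235),(-.0095,.068,.063)),(T,A(608,262),(.0095,-.068,.063)),(T,A(603,302),(-.0095,-.068,.063)),
(S,B(657,320),(-.058,-.09,.012)),(S,B(52,490),(-.058,.21,.012)),(S,B(42,455),(-.0175,.21,.006))]
# stop top edge of the contact face, back and front (x free along trough)
sob=[(T,A(228,222),-.0175),(T,A(210,290),-.052),(S,B(197,368),-.0175),(S,B(228,435),-.052)]
def W(p,q): c,s=np.cos(p[2]),np.sin(p[2]); return np.array([p[0]+c*q[0]-s*q[1],p[1]+s*q[0]+c*q[1],q[2]])
f=lambda p:np.concatenate([proj(c,W(p,q))[0]-np.array(px) for c,px,q in obs])
r=least_squares(f,[.6,0,.2],loss='soft_l1'); p=r.x
print(p,np.degrees(p[2])); print(f(p).reshape(-1,2).round(1).tolist())
for c,px,x in sob:
    w=at(c,[px],.030)[0][:2]-p[:2]; C,s=np.cos(p[2]),np.sin(p[2]); print('stop local',C*w[0]+s*w[1],-s*w[0]+C*w[1])
for n in ['T','S']:
  c=dict(T=T,S=S)[n]
  print(n,f(p).reshape(-1,2)[[i for i,o in enumerate(obs) if o[0] is c]].mean(0))
print('knob T/S',at(T,[A(497,135)],.116),at(S,[B(402,75)],.116),W(p,(.051,0,.12)),'outfeed',W(p,(-.035,0,.006)))
json.dump(list(p),open('pose.json','w'))
# bystanders
print('glue',at(T,[A(713,205)],.091),'tape',at(T,[A(130,90)],.064),'key',at(T,[A(540,495),A(650,555)],.02),'tin',at(T,[A(262,118)],.031),'pencil',at(T,[A(240,358),A(505,428)],.007))
E
```

```text
[ 0.54515518  0.02139442 -0.3095074 ] -17.733467839858598
[[0.0, -0.1], [-0.0, 0.1], [0.5, 0.1], [-0.3, 0.6], [0.2, -0.5], [1.0, 0.1], [0.3, -1.3], [-0.6, 0.8], [-1.7, -0.2], [0.4, -0.5], [0.5, 1.9], [-0.9, -0.7]]
stop local -0.019334051240822332 0.13229993910714347
stop local -0.0575297511164112 0.12999136265152922
stop local -0.019578630432387154 0.1329128835553273
stop local -0.06969328446376162 0.13256946504982775
T [-0.063807   -0.06512919]
S [-0.01077054  0.2071221 ]
knob T/S [[0.59349338 0.00596445 0.116     ]] [[0.59401927 0.00560385 0.116     ]] [0.59373185 0.00586036 0.12      ] outfeed [0.51181825 0.03205505 0.006     ]
glue [[ 0.55988412 -0.10142544  0.091     ]] tape [[0.63356795 0.20012163 0.064     ]] key [[ 0.41725256 -0.01019104  0.02      ]
 [ 0.3843262  -0.06714924  0.02      ]] tin [[0.62409743 0.13512929 0.031     ]] pencil [[0.49546932 0.15006314 0.007     ]
 [0.45461381 0.00816452 0.007     ]]
```

```bash
cat >> h.py <<'E'
from scipy.spatial.transform import Rotation as Ro
P=json.load(open('pose.json'))
def W(x,y,z): c,s=np.cos(P[2]),np.sin(P[2]); return np.array([P[0]+c*x-s*y,P[1]+s*x+c*y,z])
def L(w): c,s=np.cos(P[2]),np.sin(P[2]); d=np.array(w)[:2]-P[:2]; return np.array([c*d[0]+s*d[1],-s*d[0]+c*d[1]])
def down(sg):
    y=sg*np.array([-np.sin(P[2]),np.cos(P[2]),0]); z=np.array([0,0,-1.]); return Ro.from_matrix(np.c_[np.cross(y,z),y,z]).as_rotvec()
E
python3 - <<'E'
from h import *
best=None
for sg in (1,-1):
    q=inverse_kinematics(W(.051,0,.20),down(sg)); print(sg,q)
    if q is not None:
        d=np.abs(np.array(q)-read_state()['joint_positions']).max()
        if best is None or d<best[0]: best=(d,sg)
sg=best[1]; json.dump(sg,open('sg.json','w'))
print([inverse_kinematics(W(-.036,y,.014),down(sg)) is not None for y in (-.1,0)])
grasp(); move_ptp(W(.051,0,.17),down(sg)); s=read_state(); print(sg,s['time_s'],s['tool_pos'],s['grip_width'])
hit=move_straight(W(.051,0,.091),speed=.04,f_stop=25); s=read_state(); print(hit,s['time_s'],s['tool_pos'],s['force'])
snap('scene','press')
wait(.3); s=read_state(); print(s['tool_pos'],s['force'])
move_straight(W(.051,0,.17),speed=.08); s=read_state(); print(s['time_s'],s['tool_pos'],s['force'])
a,b=snap('top','t1')['frame'],snap('scene','s1')['frame']
o=np.hstack([cv2.resize(x[r[0]:r[1],r[2]:r[3]],(400,300),interpolation=cv2.INTER_CUBIC) for x,r in ((a,(155,260,185,325)),(b,(180,300,170,330)))])
cv2.imwrite('pics/after.png',o[:,:,::-1])
E
```

```text
1 [ 0.45581073  0.60503966 -0.76271207  1.69464115  0.47433481  1.03599657
  0.79502303]
-1 [ 0.12987811  0.50252483 -0.29127916  1.71454237  0.17094265  0.94944457
 -2.10751568]
[True, True]
1 4.0417 [0.59382985 0.00450222 0.16989963] 8.726417025702374e-05
True 5.7583 [0.59373681 0.0058457  0.09565678] [-3.18400213 -0.50837652  8.14621004]
[0.59371011 0.00589578 0.09561196] [-2.24623169 -1.80655551  8.59512174]
7.2 [0.59331902 0.00568779 0.16942508] [ 0.15900213 -0.55723723  0.18139375]
```

View pics/after.png

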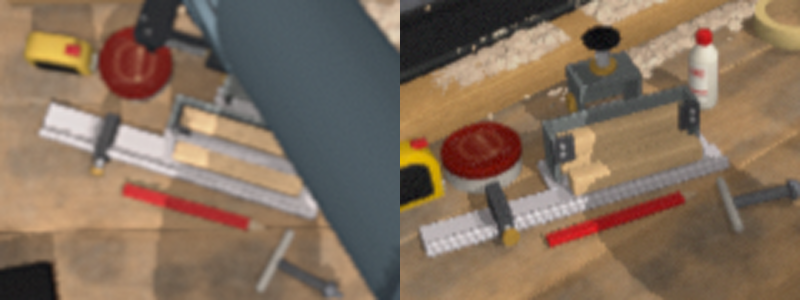

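The press worked: one blank lies in the trough (left panel, 175–302 × 143–193), the stack has dropped one level, and the knob is back up. I'll measure the blank's offset, then stage the fingers.

```bash
python3 - <<'E'
from h import *
T=load('t1'); k=140/400
px=[((u+.5)*k-.5+185,(v+.5)*k-.5+155) for u,v in ((177,143),(175,160),(302,178),(300,193))]
print([L(w).round(4).tolist() for w in at(T,px,.025)])
sg=json.load(open('sg.json'))
move_straight(W(-.036,-.108,.17),speed=.12)
move_straight(W(-.036,-.108,.06),speed=.1); s=read_state(); print(s['time_s'],s['tool_pos'],s['force'])
a=snap('wrist','w1')['frame']; b=snap('scene','s2')['frame'][180:300,170:330]; t=snap('top','t2')['frame'][155:260,185:325]
o=np.hstack([cv2.resize(x,(400,300),interpolation=cv2.INTER_CUBIC) for x in (a,b)])
o=np.vstack([o,np.hstack([cv2.resize(t,(400,300),interpolation=cv2.INTER_CUBIC),np.zeros((300,400,3),np.uint8)])])
cv2.imwrite('pics/stage.png',o[:,:,::-1])
E
```

```text
[[-0.027, 0.067], [-0.0443, 0.0637], [-0.0249, -0.0659], [-0.0402, -0.0683]]
9.8583 [ 0.47844725 -0.07054327  0.06050541] [-0.55466033  0.80517522  0.13860596]
```

View pics/stage.png

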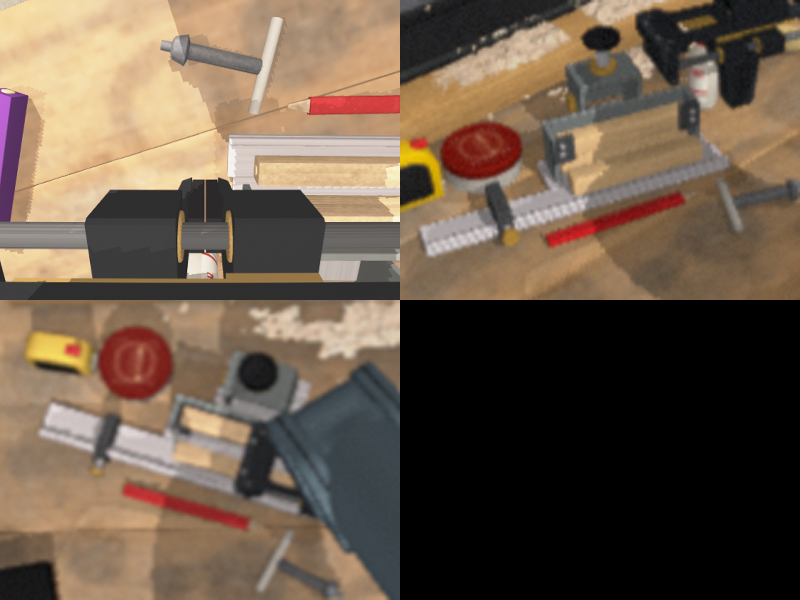

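The wrist view shows tool y along the deck, the fingers beyond the blank's near end at about (255,172), and a clear path. The blank is centred at x ≈ −34 mm in the trough. Now the push.

```bash
python3 - <<'E'
from h import *
print(move_straight(W(-.035,-.108,.014),speed=.06,f_stop=15), read_state()['tool_pos'])
move_straight(W(-.035,-.035,.014),speed=.04); s=read_state(); print(L(s['tool_pos']),s['force'])
for i in range(3):
    hit=move_straight(W(-.035,-.008,.014),speed=.02,f_stop=5); s=read_state()
    print(hit,s['time_s'],L(s['tool_pos']),s['tool_pos'][2],s['force'])
    if hit and L(s['tool_pos'])[1]>-.028: break
b=snap('scene','s3')['frame'][180:300,170:330]; t=snap('top','t3')['frame'][155:260,185:325]
o=np.hstack([cv2.resize(x,(400,300),interpolation=cv2.INTER_CUBIC) for x in (t,b)]); cv2.imwrite('pics/push.png',o[:,:,::-1])
E
```

```text
False [ 0.4791361  -0.07075647  0.01417164]
[-0.03499636 -0.03518553] [ 0.44303488 -0.24113151 -0.11762959]
True 13.8 [-0.03535347 -0.01740834] 0.01363881708320231 [ 0.20348072 -0.03941892 -0.1400723 ]
```

View pics/push.png

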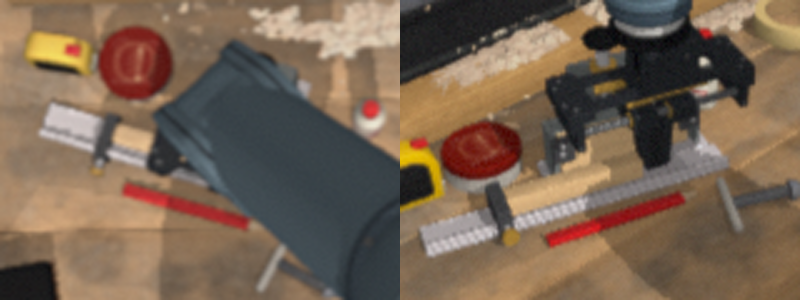

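```bash
python3 - <<'E'
from h import *
S=load('s3')
for y in (.132,-.004): print(y,[((proj(S,W(x,y,.025))[0]-[170,180])*2.5+[400,0]).round(0).tolist() for x in (-.0255,-.0445)])
print('tip',[((proj(S,W(-.035,y,.014))[0]-[170,180])*2.5+[400,0]).round(0).tolist() for y in (-.035,-.0174,0)])
s=read_state(); print(s['tool_pos'],s['force'])
# gentle confirm
hit=move_straight(W(-.035,-.005,.014),speed=.015,f_stop=4); s=read_state(); print(hit,L(s['tool_pos']),s['force'])
wait(.3); print(L(read_state()['tool_pos']),read_state()['force'])
q=L(s['tool_pos'])[1]
move_straight(W(-.035,q-.02,.014),speed=.04)
move_straight(W(-.035,q-.05,.15),speed=.12)
move_ptp(W(-.035,-.33,.28),down(1)); s=read_state(); print(s['time_s'])
b=snap('scene','s4')['frame'][200:300,170:303]; t=snap('top','t4')['frame'][155:260,185:325]
o=np.hstack([cv2.resize(x,(400,300),interpolation=cv2.INTER_CUBIC) for x in (t,b)]); cv2.imwrite('pics/end.png',o[:,:,::-1])
E
```

```text
0.132 [[501.0, 191.0], [506.0, 203.0]]
-0.004 [[636.0, 152.0], [643.0, 163.0]]
tip [[669.0, 158.0], [652.0, 162.0], [636.0, 167.0]]
[0.50592416 0.01557355 0.01344455] [0.37237573 0.96576575 0.05495293]
True [-0.03602088 -0.01758195] [-0.38878675 -0.25032395 -0.00159469]
[-0.03630474 -0.01782074] [ 0.38305747 -0.83888144 -0.2793121 ]
17.6
```

View pics/end.png

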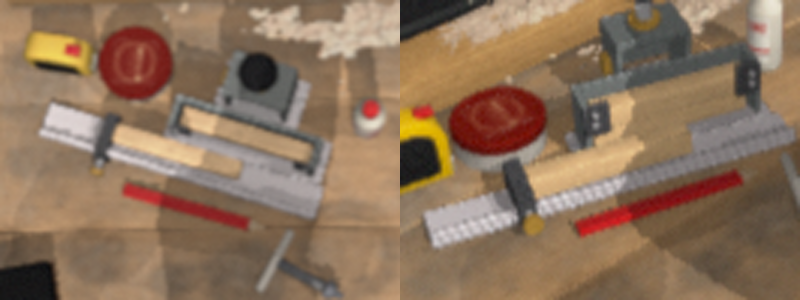

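The blank's left end meets the stop face (left panel ~(115,120)). Two blanks remain in the magazine, the knob is up and the bystanders haven't moved. Both pushes stopped hard at the same place to within 0.2 mm, so I'm handing in.

```bash
python3 -c "
from h import *
print(finish_job())"
```

```text
the job is handed in; nothing more can be done
None
```

I pressed the plunger once, which ejected only the bottom blank, then pushed it up against the end stop; the arm is clear and the job was handed in just after 17.6 s on the robot's clock.

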